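# Make up the stitching kit and the edge kit

### The arm

A 6-joint arm with a two-finger parallel gripper is mounted at the origin on a cart in front of the work surface, level with it; the furniture and walls round the work are solid. World frame = base frame: x ahead of the robot, y to its left, z up, the work surface at z = 0. Lengths are in m, angles in rad, forces in N, time in s.
With the tool pointing down it reaches from about 0.225 to 0.875 m from the base axis. Payload 3.4 kg.
Tool frame: the origin (TCP) lies on the centre line of the jaws, within the pads' length; the fingertips stand 14 mm ahead of it and the grasp point (between the pads) lies 5 mm behind it; z points along the fingers, y is the line along which they close (so a half turn about z gives the same grasp; the last joint's range is limited). The gripper opens to 85 mm and grips with 20 to 120 N. Pads are 22 mm wide; open, the fingers measure 114 mm over their backs; the gripper's body (76 mm by 85 mm) begins 54 mm behind the grasp point. The pads swing forward as they close: fully open they stand 13 mm farther back than shut.
Start: joints at [1.213, 0.276, 1.505, -0, 1.361, -0.121], TCP at [0.135, 0.559, 0.245] pointing down, gripper open.
Joint ranges: [-2.89, 2.89], [-0.75, 2.08], [0.22, 2.7], [-1.18, 4.32], [0.11, 2.71], [-2.7, 2.7]. Speed limits (rad/s): [2.57, 2.57, 3.14, 3.14, 3.14, 3.14].

### API

Orientations are given as a unit quaternion [w, x, y, z].
In Python, from rig import manip, eyes gives the robot as it stands.
- The arm moves only by the shell command python3 -m creep 'ROWS' [FORCE]. ROWS is JSON, a list of rows, each a list of 5 numbers: the opening, from 0 (shut) to 1 (fully open), then the shift along the tool's x, y, z normalised to -1 to 1, where 1 is 0.5 m, then the turn about the tool's z normalised to -1 to 1, where 1 is 360 degrees. In form: [[fingers, dx, dy, dz, spin], ...]. A call has 1 to 10 rows; each row is the pose to reach, as a shift and turn from the pose commanded when the call began, along the tool's axes at that moment, turning the shorter way round; what a row does not reach only later rows make up. A row lasts 1/10 s, in which the tool goes at most 50 mm and 8.59 degrees, less where a joint would pass 70% of its speed; a pose out of reach is approached as far as the arm can. A call with a number of a shift or a turn outside -1 to 1 is refused whole. A call with a gripper value outside its range is refused whole. The fingers move at their own pace and stop on an object; FORCE is the grip in N (left out, the last holds). Time passes only in rows, so rows that repeat a pose let the fingers close. It gives the time, the measured TCP pose, the force, the opening and the grip force at its end, in the units of the state.
- manip.get_state(): the state, without advancing time (a new reading comes with each control period).
- eyes.get_image(name): name is "side" or "top" or "wrist"; returns a dict with "frame" (480x640x3 uint8, red, green, blue), "fx", "fy", "cx", "cy" (pixels), "R" (3x3) and "t" (3): a world point X has camera coordinates R X + t. Camera axes: x right, y down, z forward; pixel columns grow to the right and rows downward; lengths in m; the calibration is good to about 2 mm. The wrist camera is an equidistant fisheye: a pixel r from the principal point sees the ray r / f radians off the axis. A picture is of the moment at which its call begins. There is no depth.
- manip.sign_off(): hands the job in; it is judged then, once.
Trained networks look in the newest picture that a camera, given by its name, has taken for a name from the list of things; names that differ only in an ending like _2 or _b are one class to them, and where a whole thing is asked for, a point or a joint stands for the part that bears it (a point fixed in the world has none). Each returns a list of dicts, best first, with "confidence" (0 to 1); they miss things now and then, are a little off and sometimes report something else, mostly with a low value. They report only what shows in the picture. A call takes as long as a camera call. They do not tell look-alikes from the thing itself.
- eyes.regions_of(camera, label): "mask" (480x640 bool, what is visible of it) and "bbox" ([left, top, right, bottom] in pixels, round what is visible of it).
- eyes.place_of(camera, label): "centre" ([column, row] in pixels: a listed point, or the origin of a listed thing).
The state is a dict: "clock": time; "qpos": joint angles; "qd": joint speeds; "effort": joint torques, N m; "position": TCP position; "ee_rot": TCP orientation; "contact_force": force on the tool from outside, world axes, zero at the start; "moment": the same for the moment, N m; "width": finger opening in m; "gripper_force": force on a finger pad.
Only numpy, scipy, OpenCV 4.12 (cv2) and the standard library are available. Lean on these libraries where they do the work, as an engineer would, in place of code of your own. Each camera call takes 0.05 s, during which the arm holds its last target. There are 200 camera calls.

### The job

Make up two leatherwork kits from the loose stock standing along the back of the bench: into the tray with three compartments put the tallest thread spool (the one with black thread), the beeswax block and the small round jar of edge paint; into the tray with two compartments put the shortest thread spool (white thread) and the hardwood edge slicker. Give each thing a compartment to itself, any one in the right tray, and set it down upright (the way it stands now), flat on the compartment's floor and clear of the rims. Leave the middle-sized spool (brown thread) and the tin of rivets where they are, and let go of everything at the end.

Things in the scene. Friction and masses are not known exactly. Their poses are not given: they have to be found in the camera images.
- tray_three: Fixed shallow wooden tray with three equal compartments in a row along its y axis, 96 x 190 mm outside (x, y). Origin: centre of its underside. Compartments are 88 mm (x) by 58 mm (y) inside, their centres at y = -62, 0 and +62 mm, x = 0; floor 4 mm, rim and divider tops 10 mm above the bench, walls 4 mm thick.
- tray_two: Fixed shallow wooden tray of the same make with two equal compartments side by side along its y axis, 120 x 160 mm outside (x, y). Origin: centre of its underside. Compartments are 112 mm (x) by 74 mm (y) inside, their centres at y = -39 and +39 mm, x = 0; floor 4 mm, rim and divider tops 10 mm above the bench, walls 4 mm thick. The slicker fits with its length along the tray's x axis.
- spool_tall: Loose upright spool with black thread and cream flanges, the tallest spool: 36 mm diameter, 56 mm high. For the stitching kit (three compartments). Origin on the underside; the spool's axis passes 1 mm towards the body's -x and 6 mm towards its +y from the origin (a loose thread end sticks out on the -y side and does not matter). z axis up; stands at any yaw.
- wax: Loose beeswax block, yellow with dark grooves on top, 31 x 46 x 19 mm (x, y, z). For the three-compartment tray. Origin at the centre of its underside, z up.
- jar: Loose small round jar of edge paint with black screw lid, 39 mm diameter, 48 mm high. For the three-compartment tray. Origin at the centre of its underside, z up.
- spool_short: Loose upright spool with white thread and cream flanges, the shortest spool: 36 mm diameter, 44 mm high. For the two-compartment tray. Origin on the underside; the spool's axis passes 1 mm towards the body's -x and 6 mm towards its +y from the origin (a loose thread end sticks out on the -y side and does not matter). z axis up; stands at any yaw.
- slicker: Loose edge slicker, a plain hardwood stick with a slot along its side, 23 x 90 x 16 mm (x, y, z), its length along y. For the two-compartment tray. Origin at the centre of its underside, z up.
- spool_mid: Loose upright spool with brown thread and black flanges, 36 mm diameter, 50 mm high; not wanted, stays where it is. Origin on the underside; the spool's axis passes 1 mm towards the body's -x and 6 mm towards its +y from the origin (a loose thread end sticks out on the -y side and does not matter). z axis up; stands at any yaw.
- tin: Loose open round tin of brass rivets, 54 mm diameter, 17 mm high; not wanted, stays where it is. Origin at the centre of its underside.
There are look-alikes about, which are no part of the job. What is shaped like the spool_tall but pink is not meant.

How it is judged:
At the end, for the whole second after the job is handed in: Tallest spool, wax and jar in the three-compartment tray, shortest spool and slicker in the two-compartment tray, one thing to a compartment; all at rest, upright within 0.05 rad, undersides within 2 mm of the tray floor (not on a rim) (x of spool_tall in the frame of tray_three between -0.034 and 0.034 m and z of spool_tall in the frame of tray_three between 0.002 and 0.006 m and angle between each of spool_tall, wax, jar, spool_short, slicker's own z axis and vertical below 0.05 rad and linear speed of each of spool_tall, wax, jar, spool_short, slicker below 0.02 m/s and x of wax in the frame of tray_three between -0.034 and 0.034 m and z of wax in the frame of tray_three between 0.002 and 0.006 m and x of jar in the frame of tray_three between -0.028 and 0.028 m and z of jar in the frame of tray_three between 0.002 and 0.006 m and ((y of spool_tall in the frame of tray_three between -0.082 and -0.042 m and y of wax in the frame of tray_three between -0.02 and 0.02 m and y of jar in the frame of tray_three between 0.048 and 0.076 m) or (y of spool_tall in the frame of tray_three between -0.082 and -0.042 m and y of wax in the frame of tray_three between 0.042 and 0.082 m and y of jar in the frame of tray_three between -0.014 and 0.014 m) or (y of spool_tall in the frame of tray_three between -0.02 and 0.02 m and y of wax in the frame of tray_three between -0.082 and -0.042 m and y of jar in the frame of tray_three between 0.048 and 0.076 m) or (y of spool_tall in the frame of tray_three between -0.02 and 0.02 m and y of wax in the frame of tray_three between 0.042 and 0.082 m and y of jar in the frame of tray_three between -0.076 and -0.048 m) or (y of spool_tall in the frame of tray_three between 0.042 and 0.082 m and y of wax in the frame of tray_three between -0.082 and -0.042 m and y of jar in the frame of tray_three between -0.014 and 0.014 m) or (y of spool_tall in the frame of tray_three between 0.042 and 0.082 m and y of wax in the frame of tray_three between -0.02 and 0.02 m and y of jar in the frame of tray_three between -0.076 and -0.048 m)) and x of spool_short in the frame of tray_two between -0.046 and 0.046 m and z of spool_short in the frame of tray_two between 0.002 and 0.006 m and x of slicker in the frame of tray_two between -0.016 and 0.016 m and z of slicker in the frame of tray_two between 0.002 and 0.006 m and ((y of spool_short in the frame of tray_two between -0.066 and -0.012 m and y of slicker in the frame of tray_two between 0.01 and 0.068 m) or (y of spool_short in the frame of tray_two between 0.012 and 0.066 m and y of slicker in the frame of tray_two between -0.068 and -0.01 m))); the robot touches nothing.
It fails at once if the brown middle-sized spool is moved more than 25 mm or knocked over (distance of spool_mid from where it was at the start of the episode above 0.025 m or angle between spool_mid's own z axis and vertical above 0.6 rad).
It fails at once if the rivet tin is moved more than 25 mm or tipped (distance of tin from where it was at the start of the episode above 0.025 m or angle between tin's own z axis and vertical above 0.6 rad).
It also fails if it takes over 120 s, if anything falls off the work surface, if the arm or the gripper's body presses on something with over 40 N, if the wrist force passes 120 N, or if a joint passes its speed limit or range.

## Working session

There is one attempt and no reset: what is moved stays moved. The work goes in short steps, Python scripts to look and compute and a shell command to move; the robot and the scene stay as the last step left them, time stands still between calls to the robot, and variables do not carry over. Pictures are saved under pics/ and viewed, at most 14 in all, crops included, and the job is handed in when it is done.

```bash
mkdir -p pics
cat > h.py <<'E'
import numpy as np,cv2
from rig import manip,eyes
def ray(im,uv):
    return im['R'].T@np.array([(uv[0]-im['cx'])/im['fx'],(uv[1]-im['cy'])/im['fy'],1.])
def onz(im,uv,z):
    c=-im['R'].T@im['t'];d=ray(im,uv);return c+d*(z-c[2])/d[2]
def proj(im,X):
    p=im['R']@np.array(X)+im['t'];return np.array([im['fx']*p[0]/p[2]+im['cx'],im['fy']*p[1]/p[2]+im['cy']])
E
python3 - <<'E'
from h import *
print(manip.get_state())
H=dict(spool_tall=.056,wax=.019,jar=.048,spool_short=.044,slicker=.016,spool_mid=.05,tin=.017,tray_three=.01,tray_two=.01)
for c in('top','side'):
    im=eyes.get_image(c);cv2.imwrite(f'pics/{c}.png',im['frame'][:,:,::-1])
    print(c,'cam',(-im['R'].T@im['t']).round(3),im['fx'])
    for n in H:
        P=eyes.place_of(c,n);M=eyes.regions_of(c,n)
        print(n,[(round(p['confidence'],2),np.round(p['centre']).tolist(),onz(im,p['centre'],0)[:2].round(3).tolist()) for p in P[:4]])
        for m in M[:4]:
            (cx,cy),wh,a=cv2.minAreaRect(np.argwhere(m['mask'])[:,::-1].astype(np.float32))
            print('   ',round(m['confidence'],2),np.round(m['bbox']).tolist(),'rect',np.round([cx,cy,*wh,a],1).tolist(),onz(im,(cx,cy),H[n])[:2].round(3).tolist())
E
```

```text
{'clock': 0.0, 'qpos': array([ 1.21304178e+00,  2.76587042e-01,  1.50614477e+00, -2.34547116e-05,
        1.36071078e+00, -1.20978889e-01]), 'qd': array([ 0.00076231,  0.00035127,  0.0007359 , -0.00041212, -0.00140135,
       -0.00054405]), 'effort': array([ 8.36354593e-04, -4.16774189e+01, -2.45806646e+01,  7.80922642e-05,
        1.11009245e-02,  1.23501601e-05]), 'position': array([0.13469726, 0.55847131, 0.2444396 ]), 'ee_rot': array([-2.08157332e-04,  1.18108987e-01,  9.93000207e-01, -9.01311541e-04]), 'contact_force': array([ 0.82066795, -0.05977955, -0.74058461]), 'moment': array([0.00940285, 0.04312008, 0.05115655]), 'gripper_force': 0.0, 'width': 0.08530815729568872}
top cam [ 0.497 -0.009  0.915] 471.30466277746746
spool_tall [(0.91, [383.0, 207.0], [0.67, -0.104]), (0.72, [357.0, 246.0], [0.592, -0.054]), (0.58, [327.0, 159.0], [0.767, 0.007])]
    0.92 [313.0, 143.0, 338.0, 171.0] rect [323.5, 156.5, 25.0, 19.0, 90.0] [0.755, 0.012]
    0.74 [376.0, 189.0, 398.0, 217.0] rect [385.8, 203.8, 19.1, 24.0, 45.0] [0.666, -0.104]
    0.57 [344.0, 236.0, 364.0, 260.0] rect [354.8
[... 2435 characters left out ...]
291])]
    0.85 [381.0, 308.0, 414.0, 352.0] rect [397.1, 330.0, 48.7, 18.0, 58.4] [0.632, -0.306]
spool_mid [(0.84, [302.0, 201.0], [0.64, 0.299])]
    0.51 [294.0, 180.0, 308.0, 201.0] rect [300.0, 190.5, 21.0, 12.0, 90.0] [0.619, 0.234]
tin [(0.55, [313.0, 213.0], [0.644, 0.209]), (0.51, [358.0, 248.0], [0.683, 0.001])]
    0.76 [300.0, 202.0, 327.0, 220.0] rect [313.0, 211.0, 14.0, 22.0, 90.0] [0.637, 0.179]
tray_three [(0.78, [257.0, 313.0], [0.445, -0.19])]
    0.73 [217.0, 279.0, 300.0, 352.0] rect [260.4, 312.3, 76.4, 68.2, 76.0] [0.449, -0.204]
tray_two [(0.83, [246.0, 222.0], [0.481, 0.186])]
    0.97 [212.0, 207.0, 279.0, 241.0] rect [244.1, 223.3, 32.1, 65.4, 82.9] [0.474, 0.157]
```

View pics/top.png

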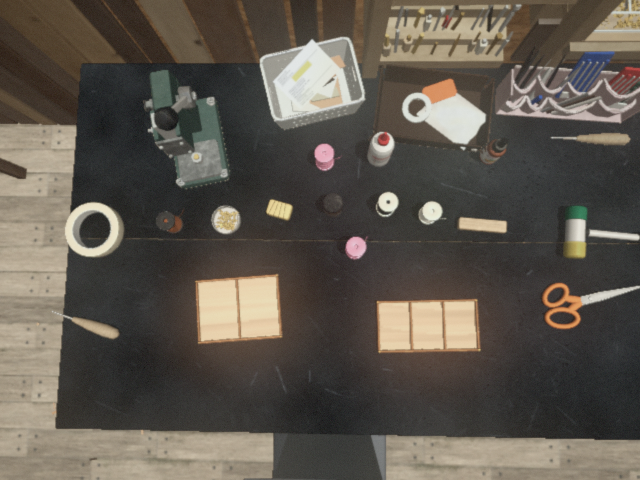

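View pics/side.png

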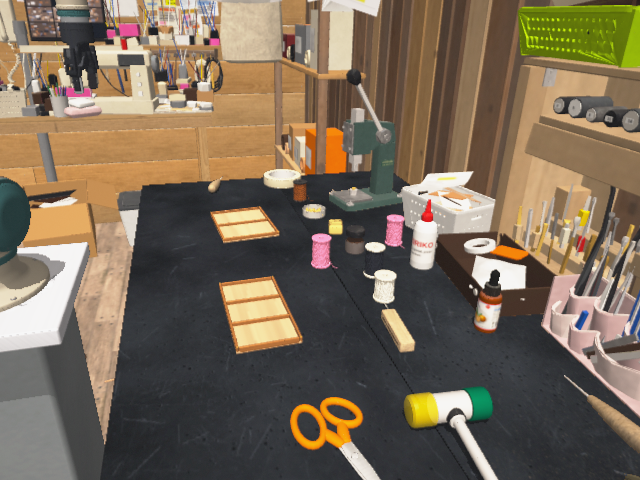

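Run:
```python
import cv2
a=cv2.imread('pics/top.png')[130:270,300:520];cv2.imwrite('pics/crop.png',cv2.resize(a,(800,509),interpolation=cv2.INTER_CUBIC))
```

```text
(no output)
```

View pics/crop.png

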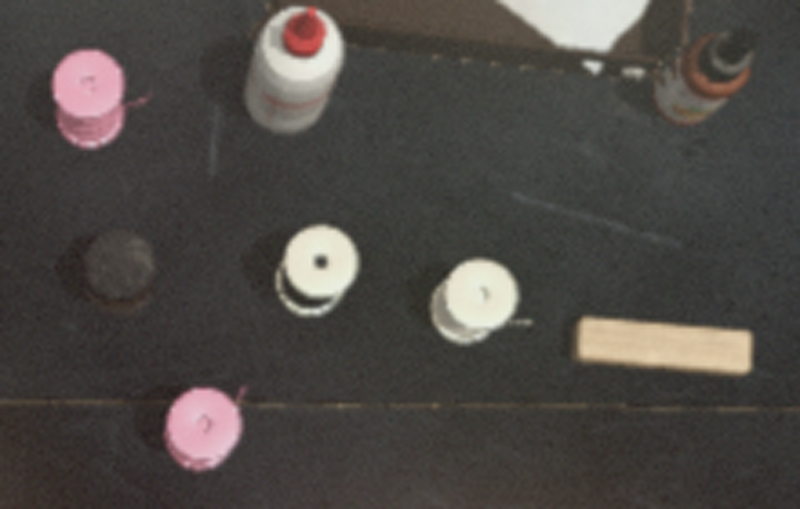

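Top view: the bench runs with stock along row ~210. Candidates for the tall spool are the black-thread one with a cream top at (388,202), pink look-alikes at (325,157) and (355,247), and the white spool at (432,211). The crop shows dark thread under the cream flange at (388,202), so I choose that one. The others are the jar (333,203), wax (279,209), slicker (482,225), brown spool (169,222) and tin (226,220). The trays are at (239,309) with two compartments and (428,326) with three.

```bash
cat >> h.py <<'E'
def go(x,y,z,yawdeg):
    "relative row values to reach TCP x,y,z with tool-y at yaw"
    from scipy.spatial.transform import Rotation as Rn
    s=manip.get_state();q=s['ee_rot'];R=Rn.from_quat([q[1],q[2],q[3],q[0]]).as_matrix()
    d=R.T@(np.array([x,y,z])-s['position'])/.5
    yaw=np.degrees(np.arctan2(R[1,1],R[0,1]))
    sp=((yaw-yawdeg+90)%180-90)/360
    print('t',round(s['clock'],2),'pos',s['position'].round(4),'yaw',round(yaw,2),'->',d.round(4),'spin',round(sp,4),'grip',round(s['width'],4))
E
python3 - <<'E'
from h import *
top=eyes.get_image('top');side=eyes.get_image('side')
for n,uv,h in(('tall',(388.3,201.8),.056),('short',(432.5,210.6),.044),('jar',(333,202.9),.048)):
    X=onz(top,uv,h); print(n,X.round(4), 'side px base,top',proj(side,[*X[:2],0]).round(1),proj(side,[*X[:2],h]).round(1))
for n,h in(('slicker',.008),('wax',.0095)):
    for c,im in(('top',top),('side',side)):
        m=eyes.regions_of(c,n)[0]['mask'];p=np.argwhere(m)[:,::-1].astype(np.float32)
        (cx,cy),wh,a=cv2.minAreaRect(p);print(n,c,onz(im,(cx,cy),h).round(4),onz(im,p.mean(0),h).round(4),wh,a)
for n in('tray_three','tray_two'):
    m=eyes.regions_of('top',n)[0]['mask'];p=np.argwhere(m)[:,::-1].astype(np.float32)
    b=cv2.boxPoints(cv2.minAreaRect(p));W=np.array([onz(top,u,.01)[:2] for u in b]);print(n,W.round(3).tolist(),W.mean(0).round(4))
    e=W-np.roll(W,1,0);print(np.degrees(np.arctan2(e[:,1],e[:,0])).round(1),np.linalg.norm(e,axis=1).round(3))
f=top['frame'];a=f[190:240,255:305];b=f[205:245,450:512]
cv2.imwrite('pics/ws.png',np.hstack([cv2.resize(a,(350,350),interpolation=2),cv2.resize(b,(434,280),interpolation=2)[:280].repeat(1,0) if 0 else cv2.copyMakeBorder(cv2.resize(b,(434,280),interpolation=2),0,70,0,0,0)])[:,:,::-1])
E
```

```text
tall [ 0.6695 -0.1087  0.056 ] side px base,top [370.9 273.7] [373.  246.1]
short [ 0.6559 -0.1922  0.044 ] side px base,top [381.4 297.6] [383.5 274.6]
jar [ 0.6681 -0.0067  0.048 ] side px base,top [351.8 250.2] [353.1 228.4]
slicker top [ 0.635  -0.2925  0.008 ] [ 0.6352 -0.2931  0.008 ] (48.73196792602539, 13.415433883666992) 4.635463237762451
slicker side [ 0.6371 -0.2951  0.008 ] [ 0.6378 -0.2956  0.008 ] (47.95427322387695, 17.334653854370117) 57.09476089477539
wax top [0.6625 0.0993 0.0095] [0.6625 0.0996 0.0095] (23.213932037353516, 15.659103393554688) 15.94539737701416
wax side [0.6644 0.0998 0.0095] [0.6642 0.0994 0.0095] (14.0, 13.0) 90.0
tray_three [[0.489, -0.089], [0.497, -0.281], [0.399, -0.282], [0.391, -0.091]] [ 0.444  -0.1857]
[   1.6  -87.7 -179.8   92.5] [0.099 0.193 0.098 0.191]
tray_two [[0.522, 0.263], [0.537, 0.098], [0.418, 0.086], [0.402, 0.248]] [0.4698 0.1741]
[   7.   -84.8 -174.1   95.3] [0.121 0.166 0.12  0.163]
```

View pics/ws.png

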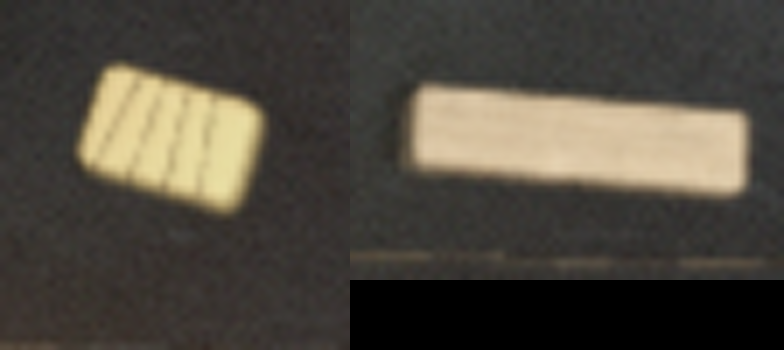

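The wax (left) slopes about 14° right-down and the slicker (right) about 4.6°. Wax goes first.

```bash
python3 -c "
from h import *
go(.6635,.0995,.15,-14)"
```

```text
t 2.3 pos [0.1349 0.559  0.2453] yaw 76.43 -> [-1.2433 -0.6453  0.1906] spin -0.2488 grip 0.0851
```

```bash
R='' ; python3 -m creep '[[0.75,-0.75,-0.39,0.1,0.2512],[0.75,-0.75,-0.39,0.1,0.2512],[0.75,-0.75,-0.39,0.1,0.2512],[0.75,-0.75,-0.39,0.1,0.2512],[0.75,-0.75,-0.39,0.1,0.2512],[0.75,-0.75,-0.39,0.1,0.2512],[0.75,-0.75,-0.39,0.1,0.2512],[0.75,-0.75,-0.39,0.1,0.2512],[0.75,-0.75,-0.39,0.1,0.2512],[0.75,-0.75,-0.39,0.1,0.2512]]' 40; python3 -c "
from h import *
go(.6635,.0995,.12,-14)"
```

```text
clock: 3.3
position: [0.4567, 0.2788, 0.1947]
ee_rot: [0.001, 0.767, 0.642, -0.0]
contact_force: [-1.6, 1.2, -0.3]
width: 0.0642
gripper_force: 0.0
t 3.3 pos [0.4567 0.2788 0.1947] yaw -10.13 -> [-0.2801  0.4701  0.1503] spin 0.0108 grip 0.0642
```

```bash
python3 -m creep '[[0.75,-0.28,0.47,0.15,0.0108],[0.75,-0.28,0.47,0.15,0.0108],[0.75,-0.28,0.47,0.15,0.0108],[0.75,-0.28,0.47,0.15,0.0108],[0.75,-0.28,0.47,0.15,0.0108],[0.75,-0.28,0.47,0.15,0.0108],[0.75,-0.28,0.47,0.15,0.0108],[0.75,-0.28,0.47,0.15,0.0108]]' 40
python3 - <<'E'
from h import *
go(.6635,.0995,.016,-14)
im=eyes.get_image('wrist');cv2.imwrite('pics/w1.png',im['frame'][:,:,::-1])
def fe(im,X):
    p=im['R']@np.array(X)+im['t'];r=np.hypot(p[0],p[1]);th=np.arctan2(r,p[2]);return np.array([im['cx']+im['fx']*th*p[0]/r,im['cy']+im['fy']*th*p[1]/r])
def fonz(im,uv,z):
    v=np.array([(uv[0]-im['cx'])/im['fx'],(uv[1]-im['cy'])/im['fy']]);th=np.hypot(*v);d=np.r_[np.sin(th)*v/th,np.cos(th)]
    d=im['R'].T@d;c=-im['R'].T@im['t'];return c+d*(z-c[2])/d[2]
for n,h in(('wax',.0095),('tin',.01)):
    for m in eyes.regions_of('wrist',n)[:2]:
        p=np.argwhere(m['mask'])[:,::-1].astype(np.float32);b=cv2.boxPoints(cv2.minAreaRect(p))
        W=np.array([fonz(im,u,.019)[:2] for u in b]);e=W-np.roll(W,1,0)
        print(n,m['confidence'],fonz(im,p.mean(0),h).round(4),p.mean(0),np.degrees(np.arctan2(e[:,1],e[:,0])).round(1),np.linalg.norm(e,axis=1).round(3))
E
cat >> h.py <<'E'
def fonz(im,uv,z):
    v=np.array([(uv[0]-im['cx'])/im['fx'],(uv[1]-im['cy'])/im['fy']]);th=np.hypot(*v);d=np.r_[np.sin(th)*v/th,np.cos(th)]
    d=im['R'].T@d;c=-im['R'].T@im['t'];return c+d*(z-c[2])/d[2]
E
```

```text
clock: 4.1
position: [0.6623, 0.104, 0.1195]
ee_rot: [-0.001, 0.785, 0.619, -0.001]
contact_force: [-1.1, 0.4, 0.1]
width: 0.0644
gripper_force: 0.0
t 4.1 pos [0.6623 0.104  0.1195] yaw -13.49 -> [-0.0082  0.0049  0.207 ] spin 0.0014 grip 0.0644
wax 0.56 [0.6641 0.0986 0.0095] [322.68478 244.1212 ] [ 164.7   74.   -15.1 -103.6] [0.032 0.05  0.03  0.051]
tin 0.58 [0.6431 0.202  0.01  ] [252.41536 101.77377] [ 111.9   20.5  -68.1 -157.6] [0.054 0.052 0.052 0.052]
tin 0.33 [0.4873 0.1738 0.01  ] [ 75.51198 203.93127] [  93.4   -7.5  -84.8 -171.9] [0.186 0.13  0.151 0.133]
```

View pics/w1.png

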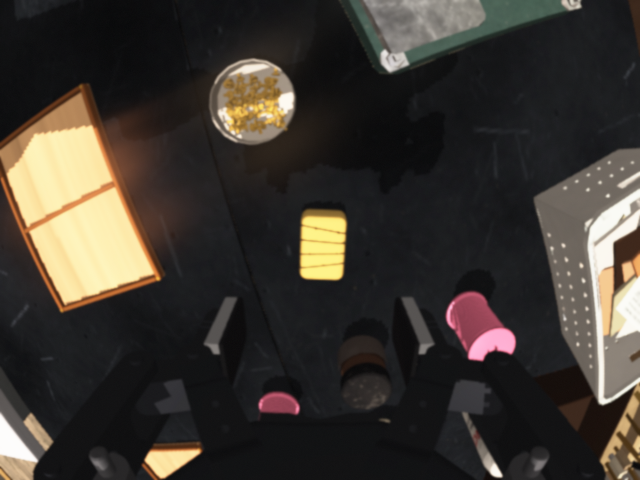

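The wrist view shows the wax at (323,244), square to the jaws and agreeing with the top view. I descend and grip.

```bash
python3 -m creep '[[0.75,-0.01,0.004,0.1,0.003],[0.75,-0.01,0.004,0.18,0.003],[0.75,-0.01,0.004,0.207,0.003],[0.75,-0.01,0.004,0.207,0.003],[0.2,-0.01,0.004,0.207,0.003],[0.2,-0.01,0.004,0.207,0.003],[0.2,-0.01,0.004,0.207,0.003],[0.2,-0.01,0.004,0.207,0.003],[0.2,-0.01,0.004,0.207,0.003],[0.2,-0.01,0.004,0.207,0.003]]' 40; python3 -m creep '[[0.2,0,0,-0.05,0],[0.2,0,0,-0.15,0],[0.2,0,0,-0.15,0]]';python3 -c "
from h import *
go(.444,-.186,.09,2)"
```

```text
clock: 5.25
position: [0.6651, 0.0995, 0.0196]
ee_rot: [0.001, 0.791, 0.612, 0.002]
contact_force: [-0.7, -0.0, 7.1]
width: 0.0289
gripper_force: 41.1
clock: 5.55
position: [0.6681, 0.0995, 0.0996]
ee_rot: [0.004, 0.791, 0.612, 0.006]
contact_force: [1.5, -0.3, -0.0]
width: 0.0289
gripper_force: 40.3
t 5.55 pos [0.6681 0.0995 0.0996] yaw -14.48 -> [-0.6649 -0.2915  0.0122] spin -0.0458 grip 0.0289
```

```bash
python3 -m creep '[[0.2,-0.665,-0.29,0.0,-0.046],[0.2,-0.665,-0.29,0.0,-0.046],[0.2,-0.665,-0.29,0.0,-0.046],[0.2,-0.665,-0.29,0.0,-0.046],[0.2,-0.665,-0.29,0.0,-0.046],[0.2,-0.665,-0.29,0.0,-0.046],[0.2,-0.665,-0.29,0.0,-0.046],[0.2,-0.665,-0.29,0.0,-0.046],[0.2,-0.665,-0.29,0.0,-0.046],[0.2,-0.665,-0.29,0.0,-0.046]]';python3 - <<'E'
from h import *
go(.444,-.186,.05,2)
top=eyes.get_image('top');im=eyes.get_image('wrist');cv2.imwrite('pics/w2.png',im['frame'][:,:,::-1])
for m in eyes.regions_of('wrist','tray_three')[:2]:
    p=np.argwhere(m['mask'])[:,::-1].astype(np.float32);h=cv2.convexHull(p)[:,0]
    W=np.array([fonz(im,u,.01)[:2] for u in h],np.float32);r=cv2.minAreaRect(W);print(m['confidence'],r)
E
```

```text
clock: 6.55
position: [0.4404, -0.1863, 0.0922]
ee_rot: [0.001, 0.694, 0.72, 0.001]
contact_force: [0.1, -0.4, -0.3]
width: 0.0291
gripper_force: 40.2
t 6.55 pos [ 0.4404 -0.1863  0.0922] yaw 2.03 -> [0.0004 0.0072 0.0844] spin 0.0001 grip 0.0291
0.64 ((0.44421547651290894, -0.18711361289024353), (0.09655138850212097, 0.1893492341041565), 1.9576736688613892)
```

View pics/w2.png

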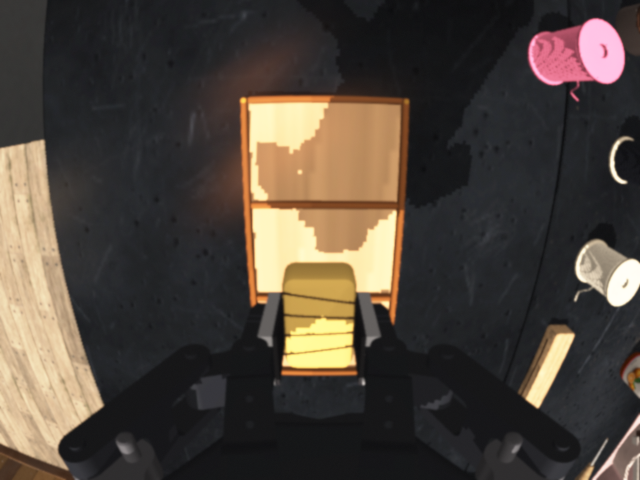

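The wrist view fits tray_three at (0.444,-0.187), yaw 2°. The wax is held square over the middle compartment.

```bash
python3 -m creep '[[0.2,0.002,0.004,0.05,0],[0.2,0.002,0.004,0.09,0],[0.2,0.002,0.004,0.11,0],[0.2,0.002,0.004,0.11,0],[0.2,0.002,0.004,0.11,0]]';python3 -c "
from h import *
go(.444,-.187,.0242,2)"
```

```text
clock: 7.2
position: [0.4422, -0.1851, 0.037]
ee_rot: [0.0, 0.694, 0.72, 0.0]
contact_force: [-0.0, 0.1, -0.1]
width: 0.0287
gripper_force: 40.2
t 7.2 pos [ 0.4422 -0.1851  0.037 ] yaw 2.14 -> [-0.0039  0.0034  0.0256] spin 0.0004 grip 0.0287
```

```bash
python3 -m creep '[[0.2,-0.004,0.003,0.015,0],[0.2,-0.004,0.003,0.024,0],[0.2,-0.004,0.003,0.026,0],[0.2,-0.004,0.003,0.026,0]]';python3 -m creep '[[0.3,0,0,0,0],[0.45,0,0,0,0],[0.55,0,0,0,0],[0.55,0,0,0,0],[0.55,0,0,-0.1,0],[0.55,0,0,-0.2,0],[0.55,0,0,-0.2,0]]';python3 -c "
from h import *
go(.6365,-.2935,.12,-4.6)
im=eyes.get_image('wrist');cv2.imwrite('pics/w3.png',im['frame'][:,:,::-1])
im=eyes.get_image('side');f=im['frame'][260:360,200:320];cv2.imwrite('pics/s3.png',cv2.resize(f,(720,600))[:,:,::-1])
"
```

```text
clock: 7.6
position: [0.4431, -0.1874, 0.0238]
ee_rot: [-0.0, 0.694, 0.72, 0.0]
contact_force: [0.1, -0.4, -0.1]
width: 0.0291
gripper_force: 40.2
clock: 8.3
position: [0.4473, -0.1897, 0.1298]
ee_rot: [0.007, 0.694, 0.72, 0.002]
contact_force: [0.1, 0.0, 0.5]
width: 0.0466
gripper_force: 0.0
t 8.3 pos [ 0.4473 -0.1897  0.1298] yaw 2.09 -> [-0.221   0.3704  0.0255] spin 0.0186 grip 0.0466
```

View pics/s3.png

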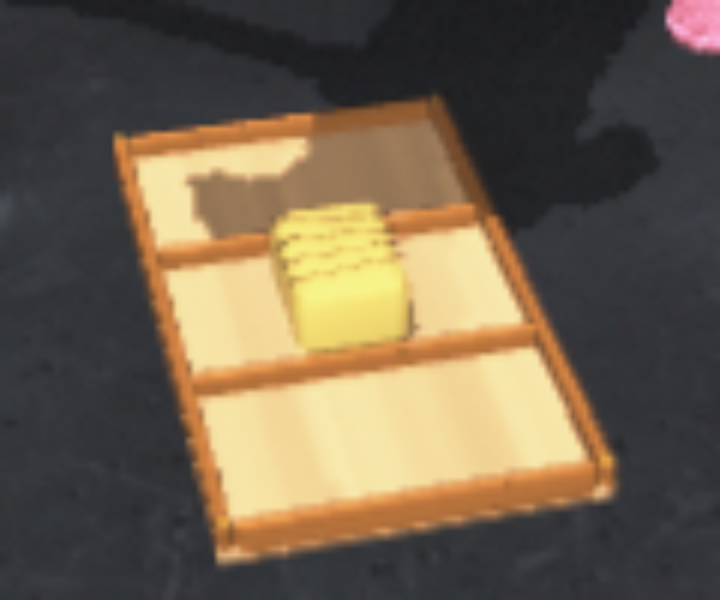

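The wax sits flat inside the middle compartment (crop 340,280). Next the slicker.

```bash
python3 -m creep '[[0.6,-0.221,0.37,0.025,0.0186],[0.6,-0.221,0.37,0.025,0.0186],[0.6,-0.221,0.37,0.025,0.0186],[0.6,-0.221,0.37,0.025,0.0186],[0.6,-0.221,0.37,0.025,0.0186],[0.6,-0.221,0.37,0.025,0.0186],[0.6,-0.221,0.37,0.025,0.0186],[0.6,-0.221,0.37,0.025,0.0186]]' 40
python3 - <<'E'
from h import *
im=eyes.get_image('wrist')
for n in('slicker','spool_short'):
    for m in eyes.regions_of('wrist',n)[:1]:
        p=np.argwhere(m['mask'])[:,::-1].astype(np.float32)
        W=np.array([fonz(im,u,.012)[:2] for u in cv2.convexHull(p)[:,0]],np.float32);print(n,m['confidence'],cv2.minAreaRect(W))
go(.6365,-.2935,.021,-4.6)
E
```

```text
clock: 9.2
position: [0.6301, -0.2898, 0.1103]
ee_rot: [-0.002, 0.735, 0.678, -0.0]
contact_force: [-0.4, -0.4, -0.6]
width: 0.0514
gripper_force: 0.0
slicker 0.8 ((0.6369255781173706, -0.29273316264152527), (0.09156589955091476, 0.022374767810106277), 85.71867370605469)
spool_short 0.64 ((0.661212146282196, -0.18898409605026245), (0.04023231193423271, 0.040335167199373245), 85.92217254638672)
t 9.35 pos [ 0.631  -0.2904  0.1116] yaw -4.61 -> [-0.0054  0.0115  0.1813] spin -0.0 grip 0.0513
```

```bash
python3 -m creep '[[0.6,-0.004,0.01,0.09,0],[0.6,-0.004,0.01,0.16,0],[0.6,-0.004,0.01,0.18,0],[0.6,-0.004,0.01,0.18,0],[0.15,-0.004,0.01,0.18,0],[0.15,-0.004,0.01,0.18,0],[0.15,-0.004,0.01,0.18,0],[0.15,-0.004,0.01,0.18,0],[0.15,-0.004,0.01,0.18,0]]' 40; python3 -m creep '[[0.15,0,0,-0.05,0],[0.15,0,0,-0.15,0],[0.15,0,0,-0.25,0],[0.15,0,0,-0.25,0]]';python3 -c "
from h import *
go(.4666,.2129,.12,95)"
```

```text
clock: 10.25
position: [0.6383, -0.2943, 0.0239]
ee_rot: [0.002, 0.735, 0.678, 0.001]
contact_force: [-0.9, 0.5, 6.7]
width: 0.0203
gripper_force: 40.2
clock: 10.65
position: [0.6413, -0.2959, 0.1559]
ee_rot: [0.008, 0.735, 0.678, 0.003]
contact_force: [0.5, -0.8, -0.0]
width: 0.0209
gripper_force: 39.5
t 10.65 pos [ 0.6413 -0.2959  0.1559] yaw -4.61 -> [ 0.9867 -0.4309  0.0578] spin 0.2233 grip 0.0209
```

```bash
python3 -m creep '[[0.15,0.98,-0.43,0.02,0.2233],[0.15,0.98,-0.43,0.02,0.2233],[0.15,0.98,-0.43,0.02,0.2233],[0.15,0.98,-0.43,0.02,0.2233],[0.15,0.98,-0.43,0.02,0.2233],[0.15,0.98,-0.43,0.02,0.2233],[0.15,0.98,-0.43,0.02,0.2233],[0.15,0.98,-0.43,0.02,0.2233],[0.15,0.98,-0.43,0.02,0.2233],[0.15,0.98,-0.43,0.02,0.2233]]';python3 -m creep '[[0.15,0,0,0,0]]'
python3 - <<'E'
from h import *
im=eyes.get_image('wrist');cv2.imwrite('pics/w4.png',im['frame'][:,:,::-1])
for n in('tray_two','slicker'):
  for m in eyes.regions_of('wrist',n)[:1]:
    p=np.argwhere(m['mask'])[:,::-1].astype(np.float32)
    W=np.array([fonz(im,u,.01)[:2] for u in cv2.convexHull(p)[:,0]],np.float32);print(n,m['confidence'],cv2.minAreaRect(W))
go(.4666,.2129,.06,95)
E
```

```text
clock: 11.65
position: [0.4782, 0.1659, 0.1377]
ee_rot: [-0.0, 0.999, 0.041, 0.001]
contact_force: [1.3, 0.1, -0.7]
width: 0.0205
gripper_force: 39.5
clock: 11.75
position: [0.4757, 0.1694, 0.1374]
ee_rot: [-0.001, 0.999, 0.046, -0.001]
contact_force: [-0.2, -0.8, -0.8]
width: 0.0205
gripper_force: 39.5
tray_two 0.6 ((0.4727576971054077, 0.17305219173431396), (0.12008778005838394, 0.15906943380832672), 5.151176929473877)
slicker 0.61 ((0.41140493750572205, 0.16365274786949158), (0.17279627919197083, 0.04164472967386246), 5.507470607757568)
t 11.9 pos [0.4789 0.1644 0.1375] yaw -84.89 -> [-0.016  -0.0989  0.1549] spin 0.0003 grip 0.0204
```

View pics/w4.png

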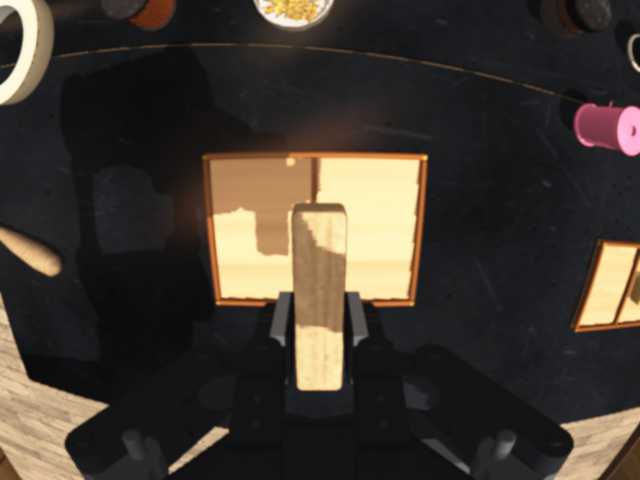

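tray_two fits at (0.473,0.173), yaw 5.2°. The slicker is aligned with the tray's x axis, so I shift it over the left compartment.

```bash
python3 -m creep '[[0.15,-0.011,-0.096,0.05,0],[0.15,-0.011,-0.096,0.12,0],[0.15,-0.011,-0.096,0.17,0],[0.15,-0.011,-0.096,0.18,0],[0.15,-0.011,-0.096,0.18,0],[0.15,-0.011,-0.096,0.18,0]]';python3 -c "
from h import *
go(.4693,.2119,.0285,95.2)"
```

```text
clock: 12.5
position: [0.4707, 0.2112, 0.0484]
ee_rot: [-0.0, 0.999, 0.043, 0.001]
contact_force: [0.5, -0.1, 0.5]
width: 0.0207
gripper_force: 39.6
t 12.5 pos [0.4707 0.2112 0.0484] yaw -85.1 -> [-0.0028 -0.0016  0.0397] spin -0.0008 grip 0.0207
```

```bash
python3 -m creep '[[0.15,-0.002,0,0.03,0],[0.15,-0.002,0,0.039,0],[0.15,-0.002,0,0.039,0],[0.15,-0.002,0,0.039,0]]';python3 -m creep '[[0.25,0,0,0,0],[0.4,0,0,0,0],[0.48,0,0,0,0],[0.48,0,0,0,0],[0.48,0,0,-0.1,0],[0.48,0,0,-0.2,0],[0.48,0,0,-0.25,0],[0.48,0,0,-0.25,0]]';python3 -c "
from h import *
im=eyes.get_image('wrist');cv2.imwrite('pics/w5.png',im['frame'][:,:,::-1])
go(.6559,-.1922,.14,0)"
```

```text
clock: 12.9
position: [0.4688, 0.2118, 0.0286]
ee_rot: [-0.0, 0.999, 0.043, 0.001]
contact_force: [-0.3, -0.3, -0.2]
width: 0.0202
gripper_force: 39.6
clock: 13.7
position: [0.4709, 0.2127, 0.1571]
ee_rot: [-0.001, 0.999, 0.044, 0.005]
contact_force: [-0.7, 0.9, -0.6]
width: 0.0412
gripper_force: 0.0
t 13.75 pos [0.4692 0.2121 0.1546] yaw -85.0 -> [0.3014 0.8382 0.0298] spin -0.2361 grip 0.041
```

View pics/w5.png

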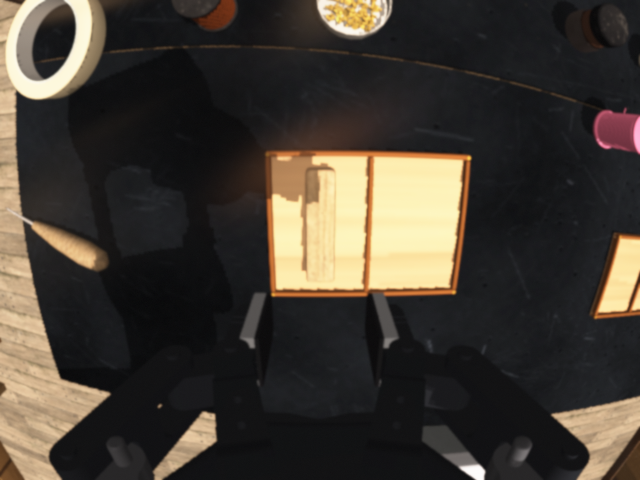

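The slicker lies flat in the left compartment at (320,225), clear of the rims. Next the short spool.

```bash
python3 -m creep '[[0.75,0.3,0.838,0.03,-0.236],[0.75,0.3,0.838,0.03,-0.236],[0.75,0.3,0.838,0.03,-0.236],[0.75,0.3,0.838,0.03,-0.236],[0.75,0.3,0.838,0.03,-0.236],[0.75,0.3,0.838,0.03,-0.236],[0.75,0.3,0.838,0.03,-0.236],[0.75,0.3,0.838,0.03,-0.236],[0.75,0.3,0.838,0.03,-0.236],[0.75,0.3,0.838,0.03,-0.236]]' 40;python3 -m creep '[[0.75,0,0,0,0],[0.75,0,0,0,0]]'
python3 - <<'E'
from h import *
im=eyes.get_image('wrist');cv2.imwrite('pics/w6.png',im['frame'][:,:,::-1])
for n,h in(('spool_short',.044),('spool_tall',.056),('jar',.048)):
  for m in eyes.regions_of('wrist',n)[:2]:
    p=np.argwhere(m['mask'])[:,::-1].astype(np.float32);print(n,round(m['confidence'],2),m['bbox'],p.mean(0),fonz(im,p.mean(0),h/2).round(4))
go(.6559,-.1922,.032,0)
E
```

```text
clock: 14.75
position: [0.6547, -0.1976, 0.1344]
ee_rot: [-0.0, 0.722, 0.692, -0.001]
contact_force: [-0.2, 0.5, -0.1]
width: 0.0639
gripper_force: 0.0
clock: 14.95
position: [0.6525, -0.1916, 0.1355]
ee_rot: [-0.002, 0.724, 0.69, -0.001]
contact_force: [-0.2, 0.6, 0.7]
width: 0.0638
gripper_force: 0.0
spool_short 0.7 [296.8, 202.9, 356.6, 270.6] [326.21613 237.44102] [ 0.6577 -0.1929  0.022 ]
spool_tall 0.98 [314.3, 78.9, 379.5, 145.1] [345.972   110.95403] [ 0.6736 -0.1083  0.028 ]
spool_tall 0.86 [167.1, 0.2, 246.0, 62.5] [204.13008   30.708591] [ 0.5862 -0.0481  0.028 ]
t 15.15 pos [ 0.6534 -0.1908  0.1377] yaw -2.48 -> [-0.0028  0.0054  0.2113] spin -0.0069 grip 0.0639
```

View pics/w6.png

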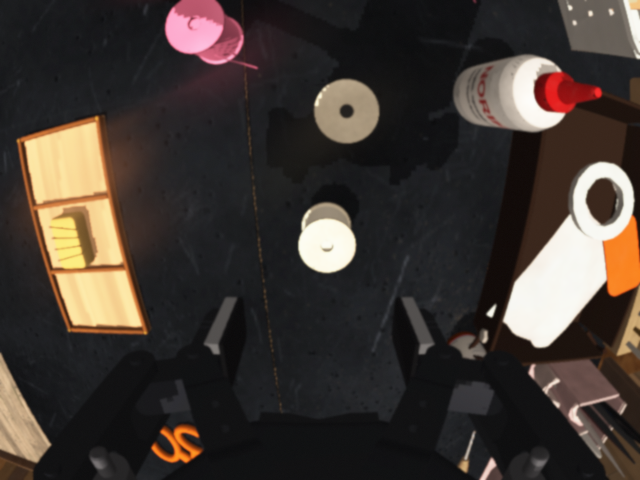

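The short spool is at (327,240), agreeing with the top view. I grip it.

```bash
python3 -m creep '[[0.75,-0.003,0.005,0.08,0],[0.75,-0.003,0.005,0.16,0],[0.75,-0.003,0.005,0.215,0],[0.75,-0.003,0.005,0.225,0],[0.75,-0.003,0.005,0.225,0],[0.3,-0.003,0.005,0.225,0],[0.3,-0.003,0.005,0.225,0],[0.3,-0.003,0.005,0.225,0],[0.3,-0.003,0.005,0.225,0],[0.3,-0.003,0.005,0.225,0]]' 40; python3 -m creep '[[0.25,-0.003,0,-0.05,0],[0.25,0,0,-0.15,0],[0.25,0,0,-0.25,0],[0.25,0,0,-0.25,0]]';python3 -c "
from h import *
go(.4763,.1342,.12,5)"
```

```text
clock: 16.15
position: [0.658, -0.1946, 0.0278]
ee_rot: [0.002, 0.722, 0.691, 0.001]
contact_force: [0.1, 1.0, 6.8]
width: 0.0346
gripper_force: 40.5
clock: 16.55
position: [0.6611, -0.1961, 0.1595]
ee_rot: [0.008, 0.722, 0.691, 0.003]
contact_force: [0.6, 0.2, -0.3]
width: 0.0343
gripper_force: 40.1
t 16.55 pos [ 0.6611 -0.1961  0.1595] yaw -2.51 -> [ 0.6441 -0.3994  0.069 ] spin -0.0209 grip 0.0343
```

```bash
python3 -m creep '[[0.25,0.643,-0.398,0.03,-0.0209],[0.25,0.643,-0.398,0.03,-0.0209],[0.25,0.643,-0.398,0.03,-0.0209],[0.25,0.643,-0.398,0.03,-0.0209],[0.25,0.643,-0.398,0.03,-0.0209],[0.25,0.643,-0.398,0.03,-0.0209],[0.25,0.643,-0.398,0.03,-0.0209],[0.25,0.643,-0.398,0.03,-0.0209],[0.25,0.643,-0.398,0.03,-0.0209],[0.25,0.643,-0.398,0.03,-0.0209]]';python3 -m creep '[[0.25,0,0,0.06,0],[0.25,0,0,0.12,0],[0.25,0,0,0.14,0],[0.25,0,0,0.14,0]]';python3 -c "
from h import *
go(.4763,.1342,.0322,5)"
```

```text
clock: 17.55
position: [0.4718, 0.136, 0.1356]
ee_rot: [0.001, 0.675, 0.738, 0.0]
contact_force: [0.5, -0.2, -0.7]
width: 0.0345
gripper_force: 40.2
clock: 17.95
position: [0.4714, 0.1346, 0.064]
ee_rot: [-0.001, 0.676, 0.737, -0.001]
contact_force: [0.3, -1.1, -0.4]
width: 0.0348
gripper_force: 40.2
t 17.95 pos [0.4714 0.1346 0.064 ] yaw 4.92 -> [-0.0016  0.0098  0.0637] spin -0.0002 grip 0.0348
```

```bash
python3 -m creep '[[0.25,-0.001,0.008,0.03,0],[0.25,-0.001,0.008,0.055,0],[0.25,-0.001,0.008,0.062,0],[0.25,-0.001,0.008,0.062,0],[0.25,-0.001,0.008,0.062,0]]';python3 -m creep '[[0.45,0,0,0,0],[0.55,0,0,0,0],[0.7,0,0,0,0],[0.7,0,0,0,0],[0.7,0,0,-0.1,0],[0.7,0,0,-0.2,0],[0.7,0,0,-0.25,0],[0.7,0,0,-0.25,0]]';python3 -c "
from h import *
go(.671,-.1085,.16,0)"
```

```text
clock: 18.45
position: [0.4767, 0.1355, 0.0352]
ee_rot: [0.001, 0.676, 0.737, 0.001]
contact_force: [-0.1, 0.8, -1.2]
width: 0.0346
gripper_force: 40.2
clock: 19.25
position: [0.4786, 0.1361, 0.1635]
ee_rot: [0.003, 0.675, 0.737, 0.004]
contact_force: [0.2, -0.1, -0.5]
width: 0.0596
gripper_force: 0.0
t 19.25 pos [0.4786 0.1361 0.1635] yaw 5.02 -> [-0.5209  0.3404  0.0099] spin 0.014 grip 0.0596
```

```bash
python3 -m creep '[[0.75,-0.521,0.338,0.01,0.014],[0.75,-0.521,0.338,0.01,0.014],[0.75,-0.521,0.338,0.01,0.014],[0.75,-0.521,0.338,0.01,0.014],[0.75,-0.521,0.338,0.01,0.014],[0.75,-0.521,0.338,0.01,0.014],[0.75,-0.521,0.338,0.01,0.014],[0.75,-0.521,0.338,0.01,0.014],[0.75,-0.521,0.338,0.01,0.014],[0.75,-0.521,0.338,0.01,0.014]]' 40
python3 - <<'E'
from h import *
im=eyes.get_image('wrist')
for n,h in(('spool_tall',.056),('jar',.048)):
  for m in eyes.regions_of('wrist',n)[:3]:
    p=np.argwhere(m['mask'])[:,::-1].astype(np.float32);print(n,round(m['confidence'],2),m['bbox'],p.mean(0),fonz(im,p.mean(0),h/2).round(4),np.median(im['frame'][m['mask']],0))
go(.671,-.1085,.032,0)
E
```

```text
clock: 20.25
position: [0.6655, -0.1073, 0.1538]
ee_rot: [-0.001, 0.707, 0.707, -0.0]
contact_force: [0.6, 0.4, -0.1]
width: 0.0642
gripper_force: 0.0
spool_tall 0.95 [424.1, 37.2, 498.3, 97.5] [463.11276   68.391014] [0.7665 0.0119 0.028 ] [195.  93. 115.]
spool_tall 0.79 [299.0, 198.0, 354.3, 272.8] [327.73294 235.08563] [ 0.6722 -0.1111  0.028 ] [254. 252. 241.]
spool_tall 0.77 [171.9, 125.3, 253.7, 182.3] [204.82347 152.96541] [ 0.5857 -0.0503  0.028 ] [253. 184. 217.]
jar 0.6 [296.0, 55.1, 358.1, 114.6] [328.4493    84.234314] [ 0.6722 -0.0046  0.024 ] [36. 33. 31.]
t 20.4 pos [ 0.6662 -0.1077  0.1547] yaw 0.07 -> [-0.0017  0.0096  0.2454] spin 0.0002 grip 0.0643
```

```bash
python3 -m creep '[[0.75,-0.004,0.009,0.08,0],[0.75,-0.004,0.009,0.16,0],[0.75,-0.004,0.009,0.235,0],[0.75,-0.004,0.009,0.245,0],[0.75,-0.004,0.009,0.245,0],[0.3,-0.004,0.009,0.245,0],[0.3,-0.004,0.009,0.245,0],[0.3,-0.004,0.009,0.245,0],[0.3,-0.004,0.009,0.245,0],[0.3,-0.004,0.009,0.245,0]]' 40; python3 -m creep '[[0.25,0,0,-0.05,0],[0.25,0,0,-0.15,0],[0.25,0,0,-0.25,0],[0.25,0,0,-0.25,0]]';python3 -c "
from h import *
go(.4464,-.249,.13,2)"
```

```text
clock: 21.4
position: [0.6731, -0.1115, 0.0346]
ee_rot: [0.002, 0.707, 0.707, 0.001]
contact_force: [0.1, -0.2, 5.9]
width: 0.0349
gripper_force: 40.6
clock: 21.8
position: [0.6762, -0.1125, 0.1664]
ee_rot: [0.008, 0.707, 0.707, 0.004]
contact_force: [1.2, 0.1, -1.6]
width: 0.0351
gripper_force: 40.1
t 21.8 pos [ 0.6762 -0.1125  0.1664] yaw -0.02 -> [-0.273  -0.4607  0.0661] spin -0.0056 grip 0.0351
```

```bash
python3 -m creep '[[0.25,-0.273,-0.457,0.05,-0.0056],[0.25,-0.273,-0.457,0.05,-0.0056],[0.25,-0.273,-0.457,0.05,-0.0056],[0.25,-0.273,-0.457,0.05,-0.0056],[0.25,-0.273,-0.457,0.05,-0.0056],[0.25,-0.273,-0.457,0.05,-0.0056],[0.25,-0.273,-0.457,0.05,-0.0056],[0.25,-0.273,-0.457,0.1,-0.0056],[0.25,-0.273,-0.457,0.15,-0.0056],[0.25,-0.273,-0.457,0.15,-0.0056]]';python3 -c "
from h import *
go(.4464,-.249,.039,2)"
```

```text
clock: 22.8
position: [0.4419, -0.2458, 0.0796]
ee_rot: [-0.003, 0.695, 0.719, -0.0]
contact_force: [-0.7, 0.7, -1.1]
width: 0.035
gripper_force: 40.3
t 22.8 pos [ 0.4419 -0.2458  0.0796] yaw 2.01 -> [-0.007   0.0091  0.081 ] spin 0.0 grip 0.035
```

```bash
python3 -m creep '[[0.25,-0.006,0.007,0.03,0],[0.25,-0.006,0.007,0.05,0],[0.25,-0.006,0.007,0.07,0],[0.25,-0.006,0.007,0.081,0],[0.25,-0.006,0.007,0.081,0],[0.25,-0.006,0.007,0.081,0]]';python3 -c "
from h import *
go(.4464,-.249,.039,2)"
```

```text
clock: 23.4
position: [0.4466, -0.2504, 0.0414]
ee_rot: [0.0, 0.695, 0.719, 0.0]
contact_force: [0.4, -0.4, -0.3]
width: 0.0348
gripper_force: 40.3
t 23.4 pos [ 0.4466 -0.2504  0.0414] yaw 1.99 -> [ 0.0029 -0.0002  0.0048] spin -0.0 grip 0.0348
```

```bash
python3 -m creep '[[0.25,0,0,0.005,0],[0.25,0,0,0.005,0],[0.45,0,0,0.005,0],[0.55,0,0,0.005,0],[0.7,0,0,0.005,0],[0.7,0,0,-0.1,0],[0.7,0,0,-0.2,0],[0.7,0,0,-0.25,0],[0.7,0,0,-0.25,0]]';python3 -c "
from h import *
go(.6705,-.006,.16,0)"
```

```text
clock: 24.3
position: [0.449, -0.2523, 0.171]
ee_rot: [0.005, 0.695, 0.719, 0.001]
contact_force: [0.3, -0.3, -0.1]
width: 0.06
gripper_force: 0.0
t 24.3 pos [ 0.449  -0.2523  0.171 ] yaw 1.99 -> [0.4771 0.4598 0.0226] spin 0.0055 grip 0.06
```

Next the jar. I open a little wider.

```bash
python3 -m creep '[[0.8,0.477,0.457,0.02,0.0055],[0.8,0.477,0.457,0.02,0.0055],[0.8,0.477,0.457,0.02,0.0055],[0.8,0.477,0.457,0.02,0.0055],[0.8,0.477,0.457,0.02,0.0055],[0.8,0.477,0.457,0.02,0.0055],[0.8,0.477,0.457,0.02,0.0055],[0.8,0.477,0.457,0.02,0.0055],[0.8,0.477,0.457,0.02,0.0055],[0.8,0.477,0.457,0.02,0.0055]]' 40
python3 - <<'E'
from h import *
im=eyes.get_image('wrist');cv2.imwrite('pics/w8.png',im['frame'][:,:,::-1])
for n,h in(('jar',.048),):
  for m in eyes.regions_of('wrist',n)[:3]:
    p=np.argwhere(m['mask'])[:,::-1].astype(np.float32);print(n,round(m['confidence'],2),m['bbox'],p.mean(0),fonz(im,p.mean(0),h/2).round(4))
go(.671,-.006,.026,0)
E
```

```text
clock: 25.3
position: [0.6653, -0.0049, 0.1553]
ee_rot: [-0.001, 0.707, 0.707, -0.001]
contact_force: [-0.8, 0.1, -0.4]
width: 0.0687
gripper_force: 0.0
jar 0.84 [302.5, 195.2, 356.5, 266.5] [327.76883 231.6269 ] [ 0.6721 -0.0079  0.024 ]
jar 0.42 [58.8, 303.9, 178.7, 443.3] [108.17823 344.83398] [ 0.4611 -0.1231  0.024 ]
t 25.4 pos [ 0.6656 -0.0053  0.1561] yaw -0.08 -> [-0.0014  0.0111  0.2601] spin -0.0002 grip 0.0685
```

View pics/w8.png

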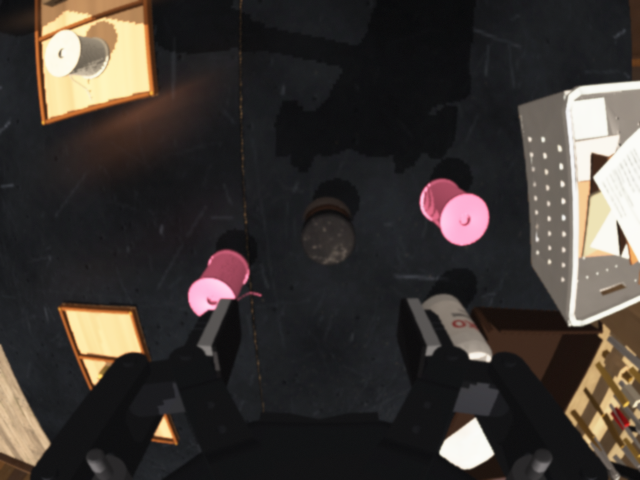

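The jar is at (328,233), clear of the pink spools, and the short spool stands upright in tray_two at (75,52). I grip the jar.

```bash
python3 -m creep '[[0.8,-0.004,0.01,0.08,0],[0.8,-0.004,0.01,0.17,0],[0.8,-0.004,0.01,0.245,0],[0.8,-0.004,0.01,0.255,0],[0.8,-0.004,0.01,0.255,0],[0.3,-0.004,0.01,0.255,0],[0.3,-0.004,0.01,0.255,0],[0.3,-0.004,0.01,0.255,0],[0.3,-0.004,0.01,0.255,0],[0.3,-0.004,0.01,0.255,0]]' 40; python3 -m creep '[[0.25,0,0,-0.05,0],[0.25,0,0,-0.15,0],[0.25,0,0,-0.25,0],[0.25,0,0,-0.25,0]]';python3 -c "
from h import *
go(.442,-.125,.13,2)"
```

```text
clock: 26.4
position: [0.6733, -0.0065, 0.0318]
ee_rot: [0.002, 0.707, 0.707, 0.002]
contact_force: [-0.6, -0.8, 6.9]
width: 0.0373
gripper_force: 40.7
clock: 26.8
position: [0.6766, -0.0065, 0.1634]
ee_rot: [0.007, 0.707, 0.707, 0.006]
contact_force: [1.0, -0.0, -0.3]
width: 0.0375
gripper_force: 40.4
t 26.8 pos [ 0.6766 -0.0065  0.1634] yaw 0.03 -> [-0.2367 -0.4705  0.0589] spin -0.0055 grip 0.0375
```

```bash
python3 -m creep '[[0.25,-0.236,-0.463,0.05,-0.0056],[0.25,-0.236,-0.463,0.05,-0.0056],[0.25,-0.236,-0.463,0.05,-0.0056],[0.25,-0.236,-0.463,0.05,-0.0056],[0.25,-0.236,-0.463,0.05,-0.0056],[0.25,-0.236,-0.463,0.05,-0.0056],[0.25,-0.236,-0.463,0.05,-0.0056],[0.25,-0.236,-0.463,0.1,-0.0056],[0.25,-0.236,-0.463,0.15,-0.0056],[0.25,-0.236,-0.463,0.15,-0.0056]]';python3 -c "
from h import *
go(.442,-.125,.0365,2)"
```

```text
clock: 27.8
position: [0.44, -0.1231, 0.0769]
ee_rot: [-0.002, 0.694, 0.72, -0.0]
contact_force: [-0.1, 0.2, -1.0]
width: 0.0372
gripper_force: 40.6
t 27.8 pos [ 0.44   -0.1231  0.0769] yaw 2.07 -> [-0.0041  0.0041  0.0808] spin 0.0002 grip 0.0372
```

```bash
python3 -m creep '[[0.25,-0.004,0.002,0.03,0],[0.25,-0.004,0.002,0.05,0],[0.25,-0.004,0.002,0.07,0],[0.25,-0.004,0.002,0.081,0],[0.25,-0.004,0.002,0.081,0],[0.25,-0.004,0.002,0.081,0]]';python3 -c "
from h import *
go(.442,-.125,.0365,2)"
```

```text
clock: 28.4
position: [0.4413, -0.1262, 0.0384]
ee_rot: [0.0, 0.694, 0.72, 0.0]
contact_force: [-0.2, -0.2, -0.4]
width: 0.0374
gripper_force: 40.6
t 28.4 pos [ 0.4413 -0.1262  0.0384] yaw 2.03 -> [0.0023 0.0014 0.0038] spin 0.0001 grip 0.0374
```

```bash
python3 -m creep '[[0.25,0.002,0,0.005,0],[0.25,0.002,0,0.005,0],[0.45,0.002,0,0.005,0],[0.55,0.002,0,0.005,0],[0.7,0.002,0,0.005,0],[0.7,0.002,0,-0.1,0],[0.7,0,0,-0.2,0],[0.7,0,0.0,-0.3,0],[0.7,0,0.0,-0.4,0]]'; python3 -m creep '[[0.7,0.2,-0.05,0,0],[0.7,0.2,-0.05,0,0],[0.7,0.2,-0.05,0,0],[0.7,0.2,-0.05,0,0]]';python3 - <<'E'
from h import *
top=eyes.get_image('top');side=eyes.get_image('side')
f=cv2.resize(side['frame'][190:360,200:320],(424,600));g=cv2.resize(top['frame'][265:365,180:490],(800,258))[:, :]
cv2.imwrite('pics/fs.png',f[:,:,::-1]);cv2.imwrite('pics/ft.png',g[:,:,::-1])
import math
T={'three':(np.array([.4442,-.1871]),math.radians(2)),'two':(np.array([.4728,.1731]),math.radians(5.15))}
for n,t,h in(('spool_tall','three',0),('wax','three',0),('jar','three',0),('spool_short','two',0),('slicker','two',0)):
  for c,im in(('top',top),('side',side)):
    for p in eyes.place_of(c,n)[:3]:
      d=onz(im,p['centre'],.004)[:2]-T[t][0];a=T[t][1]
      l=[d[0]*math.cos(a)+d[1]*math.sin(a),-d[0]*math.sin(a)+d[1]*math.cos(a)]
      if abs(l[0])<.06 and abs(l[1])<.1:print(n,c,round(p['confidence'],2),np.round(l,4))
E
```

```text
clock: 29.3
position: [0.4407, -0.126, 0.2379]
ee_rot: [0.0, 0.695, 0.719, 0.0]
contact_force: [2.1, -0.5, 0.3]
width: 0.0596
gripper_force: 0.0
clock: 29.7
position: [0.4122, -0.0263, 0.236]
ee_rot: [0.001, 0.693, 0.72, 0.0]
contact_force: [0.2, -0.1, -0.3]
width: 0.0598
gripper_force: 0.0
spool_tall top 0.61 [-0.0106 -0.0525]
spool_tall side 0.74 [-0.003  -0.0605]
wax top 0.93 [-0.0085 -0.0028]
wax side 0.48 [-0.0038 -0.0063]
jar top 0.8 [-0.0043  0.0679]
jar side 0.82 [0.0047 0.0697]
spool_short top 0.72 [-0.004  -0.0436]
spool_short side 0.63 [-0.0014 -0.0348]
slicker top 0.9 [-0.0078  0.0452]
slicker top 0.19 [-0.0028 -0.0424]
slicker side 0.59 [0.0053 0.0385]
```

View pics/fs.png

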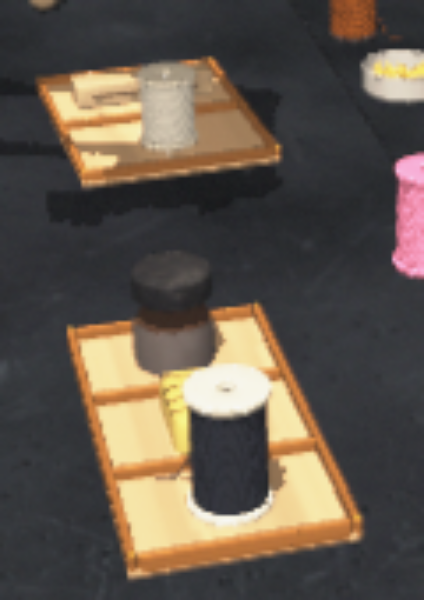

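View pics/ft.png

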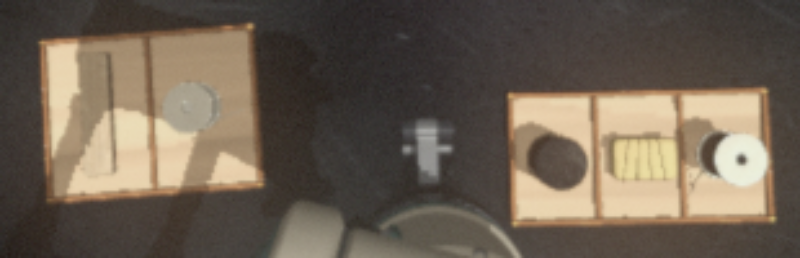

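```bash
python3 -m creep '[[0.7,-0.31,0.055,-0.05,0],[0.7,-0.31,0.055,-0.05,0],[0.7,-0.31,0.055,-0.05,0],[0.7,-0.31,0.055,-0.05,0],[0.7,-0.31,0.055,-0.05,0],[0.7,-0.31,0.055,-0.05,0]]';python3 - <<'E'
from h import *
import math
im=eyes.get_image('wrist');cv2.imwrite('pics/fw.png',cv2.resize(im['frame'][100:400,170:470],(600,600))[:,:,::-1])
c0=np.array([.4442,-.1871]);a=math.radians(2);Rm=np.array([[math.cos(a),math.sin(a)],[-math.sin(a),math.cos(a)]])
for n,h in(('tray_three',.01),('wax',.023),('jar',.052),('spool_tall',.06)):
  for m in eyes.regions_of('wrist',n)[:2]:
    p=np.argwhere(m['mask'])[:,::-1].astype(np.float32)
    hz=h if n=='tray_three' else h/2+.002
    W=np.array([fonz(im,u,hz)[:2] for u in cv2.convexHull(p)[:,0]]);L=((W-c0)@Rm.T).astype(np.float32)
    print(n,round(m['confidence'],2),'min',L.min(0).round(4),'max',L.max(0).round(4),'mid',((L.min(0)+L.max(0))/2).round(4))
E
```

```text
clock: 30.9
position: [0.4448, -0.18, 0.2602]
ee_rot: [-0.001, 0.695, 0.719, 0.0]
contact_force: [0.2, 0.3, 0.1]
width: 0.0595
gripper_force: 0.0
tray_three 0.71 min [-0.0165 -0.0261] max [0.0151 0.0214] mid [-0.0007 -0.0023]
tray_three 0.69 min [-0.0475 -0.0946] max [0.0483 0.0948] mid [0.0004 0.0001]
wax 0.86 min [-0.0153 -0.025 ] max [0.015 0.022] mid [-0.0001 -0.0015]
jar 0.86 min [-0.0207  0.0415] max [0.0198 0.0805] mid [-0.0005  0.061 ]
spool_tall 0.69 min [0.2845 0.163 ] max [0.3667 0.2115] mid [0.3256 0.1873]
spool_tall 0.67 min [0.1206 0.1126] max [0.1777 0.1545] mid [0.1491 0.1336]
```

View pics/fw.png

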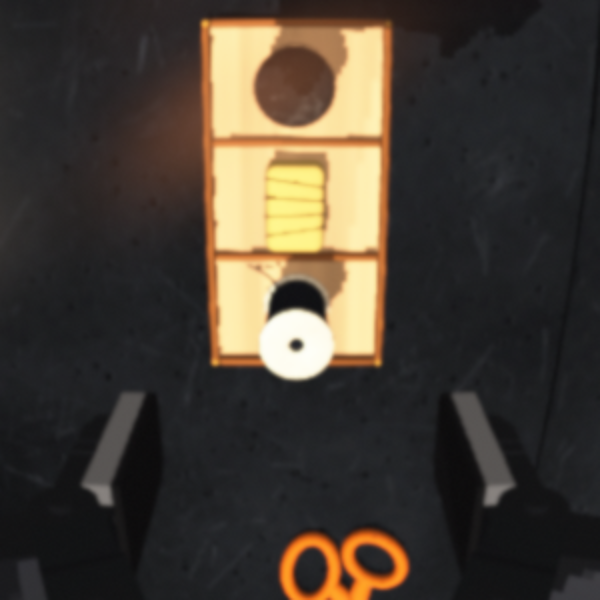

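The wax measures -1.5 mm off centre, inside its compartment at (295,207). The jar at (295,85) is centred, and the spool base at (295,305) stands clear of the rims. I hand in.

```bash
python3 -c "
from rig import manip
print(manip.sign_off())"
```

```text
the job is handed in; nothing more can be done
None
```

I placed all five items upright in their own compartments and handed the job in at about 31 s. The arm is clear, and I didn't touch the brown spool or the tin. No verdict came back from the hand-in.

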